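# Tip a finned housing down into its transit tray and push it home

### The arm

A 6-joint arm with a two-finger parallel gripper is mounted at the origin on the work surface. World frame = base frame: x ahead of the robot, y to its left, z up, the work surface at z = 0. Lengths are in m, angles in rad, forces in N, time in s.
With the tool pointing down it reaches from about 0.3 to 0.875 m from the base axis. Payload 6.4 kg.
Tool frame: the origin (TCP) lies midway between the tips of the shut fingers; the grasp point (between the pads) lies 19 mm behind it; z points along the fingers, y is the line along which they close (so a half turn about z gives the same grasp; the last joint's range is limited). The gripper opens to 88 mm and grips with 3 to 60 N. Pads are 18 mm wide; open, the fingers measure 123 mm over their backs; the gripper's body (75 mm by 187 mm) begins 45 mm behind the grasp point.
Start: joints at [0.942, 0.181, 1.607, -0, 1.354, -0.206], TCP at [0.236, 0.524, 0.239] pointing down, gripper open.
Joint ranges: [-2.99, 2.99], [-0.89, 2.07], [0.3, 2.58], [-1.14, 4.28], [0, 2.63], [-3.12, 3.12]. Speed limits (rad/s): [2.57, 2.57, 3.01, 3.14, 3.14, 3.14].

### API

Orientations are given as a 3x3 rotation matrix whose columns are the frame's x, y, z axes.
In Python, from station import r gives the robot as it stands.
- The arm moves only by the tool servo_tool, never from a script. Its argument "series" is a list that holds one entry, the list of rows, each a list of 7 numbers: the shift along the world's x, y, z normalised to -1 to 1, where 1 is 0.3 m, then the turn, a rotation vector about the world's x, y, z normalised to -1 to 1, where 1 is 90 degrees, then the opening, from 0 (shut) to 1 (fully open). In form: [[[dx, dy, dz, ax, ay, az, grip], ...]]. A call has 1 to 12 rows; each row is the pose to reach, as a shift and turn from the pose commanded when the call began; what a row does not reach only later rows make up. A row lasts 1/8 s, in which the tool goes at most 62.5 mm and 10.7 degrees, less where a joint would pass 70% of its speed; a pose out of reach is approached as far as the arm can. A call with a number of a shift or a turn outside -1 to 1 is refused whole. A call with a gripper value outside its range is refused whole. The fingers move at their own pace and stop on an object; "grip_force" is the grip in N (left out, the last holds). Time passes only in rows, so rows that repeat a pose let the fingers close. It gives the time, the measured TCP pose, the force, the opening and the grip force at its end, in the units of the state.
- r.get_state(): the state, without advancing time (a new reading comes with each control period).
- r.read_camera(name): name is "scene" or "side" or "wrist"; returns the picture (400x640x3 uint8, blue, green, red); there is no depth.
- r.calibration(name): a dict with "K" (3x3 intrinsics, pixels), "position" and "rotation" of the camera in the world. Camera axes: x right, y down, z forward; pixel columns grow to the right and rows downward; lengths in m; the calibration is good to about 2 mm. A picture is of the moment at which its call begins: read the wrist's pose just before it. calibration takes no time and is no camera call; for the wrist camera it gives the pose at the moment of the call.
- r.close_job(): hands the job in; it is judged then, once.
The state is a dict: "clock": time; "joint_positions": joint angles; "joint_velocities": joint speeds; "joint_efforts": joint torques, N m; "eef_pos": TCP position; "orientation": TCP orientation; "ft_force": force on the tool from outside, world axes, zero at the start; "moment": the same for the moment, N m; "width": finger opening in m; "gripper_force": force on a finger pad.
Only numpy, scipy, OpenCV 4.12 (cv2) and the standard library are available. Lean on these libraries where they do the work, as an engineer would, in place of code of your own. Each camera call takes 0.05 s, during which the arm holds its last target. There are 200 camera calls.

### The job

On the packing bench a finned aluminium housing stands on end at the open end of a grey transit tray. Push it over with the fingertips so that it falls into the tray's channel and lies flat, fins up, then push it by its near end along the channel until it sits right up against the tray's end stop. Never pick the housing up, and leave the scissors, tape roll and small standing profile offcut where they are.

Things in the scene. Friction and masses are not known exactly. Their poses are not given: they have to be found in the camera images.
- housing: Smooth aluminium block, mm: 160 tall (z), 95 wide (y), 40 thick (x), 0.3-0.6 kg, loose, at first standing on its 40 x 95 end in the tray. Origin: centre of that end. x points at the stop at first (within 3 deg); +x face plain, -x face with drawn fin grooves, flat to touch. Pushed along x near the top it tilts, past 14 deg falls. Lying as wanted: z along tray +x, x down, origin 20 above tray floor.
- housing_top (a point): Centre of the housing's other 40 x 95 mm end face, 160 mm from the origin along z (its top at the start; the leading end once it lies in the tray).
- tray: Grey rigid tray fixed to the bench, 290 long (x), 138 wide (y). Origin: centre of underside, at bench level. Inner floor 12 above the bench. Side walls full length, 12 thick, tops 34 above the bench; channel between them 114 wide. End stop at +x, 12 thick, top 47 above the bench; the -x end is open. The housing first stands with its centre 95 to 115 from the tray centre towards -x. All in mm.
- tray_stop (a point): Middle of the end stop's inner face at floor level: x = 133, y = 0, z = 12 mm in the tray's frame; same axes as the tray. Once home, the housing's leading end face touches this plane.
- tape_roll: Roll of brown tape lying flat on the bench beside the tray, 104 mm across, 45 mm high, loose; origin at the centre of its underside. Leave alone.
- offcut: Short aluminium profile offcut standing on the bench beside the tray, 40 x 40 mm and 75 mm high, loose; origin at the centre of its underside. Leave alone.
- scissors: Scissors with blue handles lying flat on the bench beside the tray, about 175 mm long (handles to -x, 83 mm; blade tip at +x, 90 mm), about 11 mm high, loose; origin near the pivot, at bench level. Leave alone.
Not all that is in view belongs to the job. There is more than one size of the housing; the one meant has the size given above.

How it is judged:
By the outcome, as a careful person would: the job done as asked, in the order asked, and still so for the second after the job is handed in, with the robot touching nothing.
It also fails if it takes over 38 s, if anything falls off the work surface, if the arm or the gripper's body presses on something with over 40 N, if the wrist force passes 120 N, or if a joint passes its speed limit or range.

## Working session

There is one attempt and no reset: what is moved stays moved. The work goes in short steps, Python scripts to look and compute and a tool call to move; the robot and the scene stay as the last step left them, time stands still between calls to the robot, and variables do not carry over. Pictures are saved under pics/ and viewed, at most 10 in all, crops included, and the job is handed in when it is done.

Besides the shell and the picture viewer there is one more tool, called as name([rows], argument=value, ...), one row to a line, values as JSON. servo_tool: Moves the arm, as the interface text tells. Its arguments: {"type":"object","properties":{"series":{"type":"array","items":{"type":"array","items":{"type":"array","items":{"type":"number","minimum":-1,"maximum":1}}}},"grip_force":{"type":"number"}},"required":["series"]}

```bash
mkdir -p pics; python3 - <<'E'
from station import r
import cv2,numpy as np
for n in("scene","side"):
    im=r.read_camera(n);cv2.imwrite(f"pics/{n}0.png",im)
    c=r.calibration(n);print(n,np.round(c["K"],1).tolist(),np.round(c["position"],4),np.round(c["rotation"],4).tolist())
s=r.get_state();print(s["clock"],s["eef_pos"],np.round(s["orientation"],3).tolist())
E
```

```text
scene [[368.0, 0.0, 312.9], [0.0, 368.0, 196.8], [0.0, 0.0, 1.0]] [ 1.0576 -0.3021  0.7689] [[0.6328, 0.5729, -0.5209], [0.7742, -0.4828, 0.4094], [-0.0169, -0.6623, -0.749]]
side [[422.8, 0.0, 317.6], [0.0, 422.8, 192.9], [0.0, 0.0, 1.0]] [ 0.2644 -0.5543  0.5825] [[0.8814, -0.285, 0.3767], [-0.4719, -0.4939, 0.7304], [-0.0221, -0.8215, -0.5698]]
0.1 [0.23563024 0.52398786 0.23791373] [[-0.912, 0.41, -0.001], [0.41, 0.912, -0.001], [0.0, -0.002, -1.0]]
```

View pics/scene0.png

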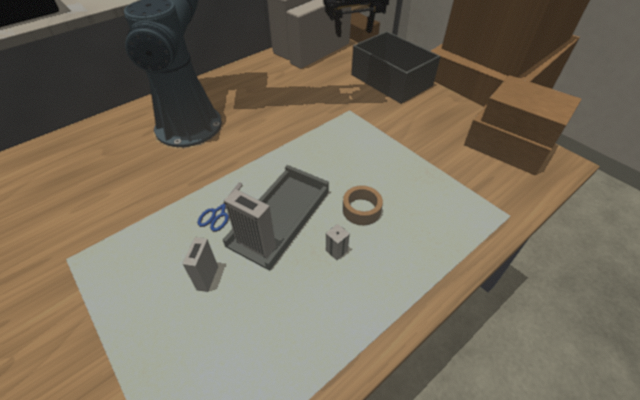

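View pics/side0.png

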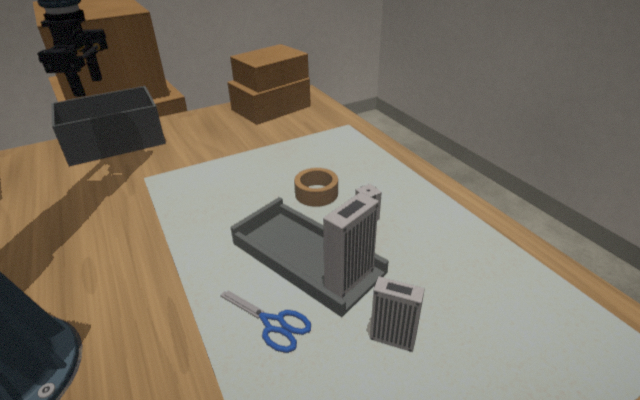

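Scene view: the tall housing stands in the tray at (250,222). A smaller look-alike stands on the bench at (201,265). In the side view they are at (350,245) and (397,313). The one in the tray is taller and stands at the tray's open end, so it fits; an enlarged crop will confirm this.

```bash
python3 - <<'E'
import cv2,numpy as np
a=cv2.imread("pics/scene0.png")[155:295,175:345];b=cv2.imread("pics/side0.png")[180:360,215:435]
cv2.imwrite("pics/c1.png",cv2.resize(a,None,fx=4.4,fy=4.2,interpolation=cv2.INTER_CUBIC)[:600,:800])
cv2.imwrite("pics/c2.png",cv2.resize(b,None,fx=3.3,fy=3.3,interpolation=cv2.INTER_CUBIC))
E
```

```text
(no output)
```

View pics/c1.png

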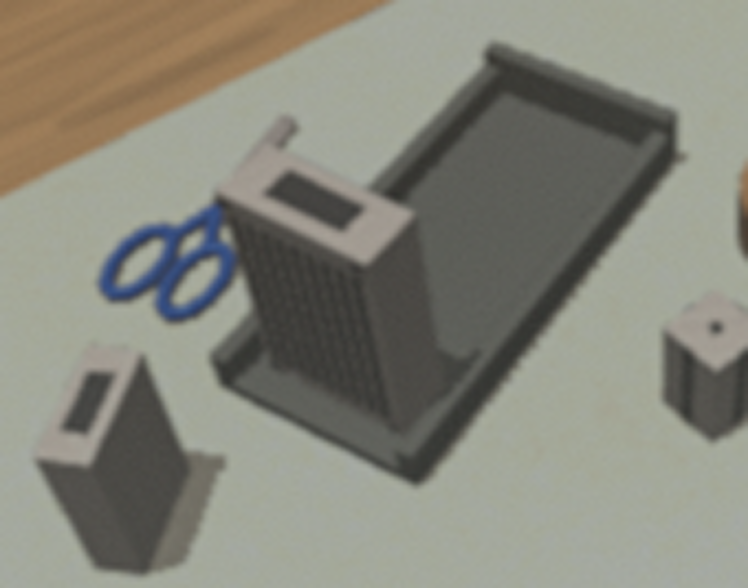

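View pics/c2.png

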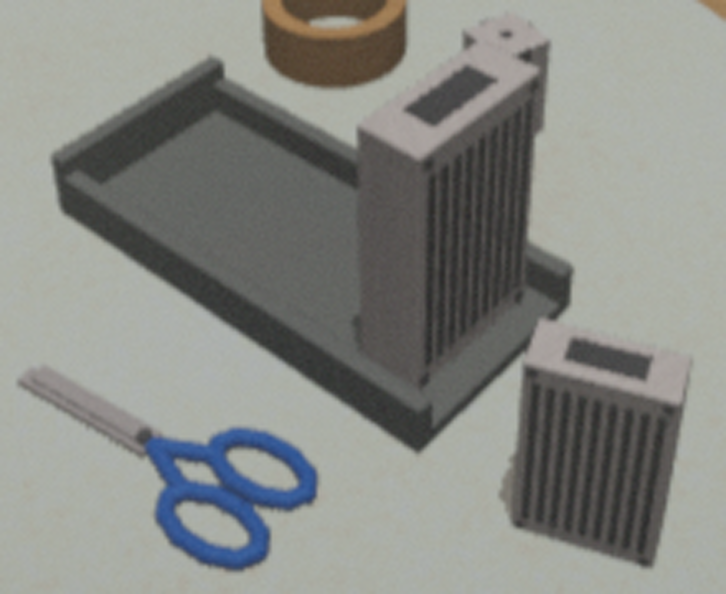

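The crops confirm it. The housing in the tray has the 160 × 95 × 40 proportions, with its fins facing the open end. The other is shorter and on the bench, so it stays where it is. The stop is at the upper right in the scene crop, from (490,45) to (675,115).

```bash
cat > h.py <<'E'
from station import r
import numpy as np
C={n:r.calibration(n) for n in("scene","side")}
def ray(n,p):
    c=C[n];d=np.array(c["rotation"])@np.linalg.inv(c["K"])@[p[0],p[1],1];return np.array(c["position"]),d/np.linalg.norm(d)
def plane(n,p,z):
    o,d=ray(n,p);return o+d*(z-o[2])/d[2]
def tri(p,q):
    A=0;b=0
    for o,d in(ray("scene",p),ray("side",q)):
        M=np.eye(3)-np.outer(d,d);A=A+M;b=b+M@o
    return np.linalg.solve(A,b)
def c1(x,y):return x/4.4+174.6,y/4.2+154.6
def c2(x,y):return x/3.3+214.65,y/3.3+179.65
E
python3 - <<'E'
from h import *
np.set_printoptions(precision=4,suppress=True)
P=dict(hNL=((217,193),(425,163),.172),hNR=((368,265),(540,70),.172),hFR=((415,212),(480,40),.172),hFL=((272,148),(360,128),.172),
sL=((490,45),(55,160),.047),sR=((675,115),(215,58),.047),
nL=((213,357),(430,405),.034),nR=((418,460),(572,268),.034),nLb=((225,383),(420,450),0),nRb=((418,483),(572,310),0),
dNL=((38,460),(525,365),.11),dNR=((88,465),(690,395),.11))
for k,(a,b,z) in P.items():
    print(k,tri(c1(*a),c2(*b)),plane("scene",c1(*a),z)[:2],plane("side",c2(*b),z)[:2])
print("tape",plane("side",c2(335,20),.045),"off",plane("scene",c1(715,328),.075),"scis handle",plane("scene",c1(100,270),.0),"bladetip",plane("side",c2(25,375),.0))
E
```

```text
hNL [ 0.5257 -0.1294  0.17  ] [ 0.5271 -0.1295] [ 0.5244 -0.1321]
hNR [ 0.6128 -0.0978  0.1707] [ 0.6143 -0.0988] [ 0.6117 -0.0983]
hFR [ 0.6001 -0.0619  0.1721] [ 0.6003 -0.0623] [ 0.6002 -0.0612]
hFL [ 0.5135 -0.0905  0.1679] [ 0.5175 -0.0923] [ 0.511  -0.0946]
sL [0.4113 0.1114 0.0449] [0.4139 0.1095] [0.4106 0.1097]
sR [0.5391 0.1593 0.0461] [0.5404 0.1578] [0.5386 0.1592]
nL [ 0.5151 -0.1558  0.0365] [ 0.5132 -0.1553] [ 0.5162 -0.154 ]
nR [ 0.6392 -0.1056  0.029 ] [ 0.6424 -0.1074] [ 0.6357 -0.1091]
nLb [ 0.5109 -0.1535  0.0025] [ 0.5089 -0.1528] [ 0.512 -0.152]
nRb [ 0.6373 -0.1089  0.0017] [ 0.6355 -0.107 ] [ 0.6386 -0.1094]
dNL [ 0.542  -0.2382  0.101 ] [ 0.5704 -0.2653] [ 0.5299 -0.2106]
dNR [ 0.586  -0.2515  0.1038] [ 0.5881 -0.2484] [ 0.5823 -0.2596]
tape [0.6306 0.162  0.045 ] off [0.697  0.0499 0.075 ] scis handle [ 0.385  -0.1673  0.    ] bladetip [ 0.3489 -0.0025  0.    ]
```

servo_tool([
  [[0.06,-0.12,0,0,0,-0.03,0.4],[0.12,-0.25,0,0,0,-0.06,0.4],[0.19,-0.38,0,0,0,-0.1,0.4],[0.25,-0.5,0,0,0,-0.14,0.4],[0.31,-0.62,0,0,0,-0.18,0.4],[0.38,-0.75,0,0,0,-0.21,0.4],[0.44,-0.88,0,0,0,-0.24,0.4],[0.5,-1,0,0,0,-0.25,0.4],[0.5,-1,0,0,0,-0.25,0.4]],
])

```text
clock: 1.23
eef_pos: [0.3867, 0.2225, 0.2385]
orientation: [[-0.683, 0.731, -0.0], [0.731, 0.683, -0.0], [-0.0, -0.0, -1.0]]
ft_force: [-0.2, 0.1, 0.0]
width: 0.0355
gripper_force: 0.0
```

servo_tool([
  [[0.06,-0.12,0,0,0,-0.03,0.4],[0.13,-0.25,0,0,0,-0.06,0.4],[0.2,-0.38,0,0,0,-0.1,0.4],[0.27,-0.5,0,0,0,-0.14,0.4],[0.34,-0.62,0,0,0,-0.18,0.4],[0.42,-0.75,0,0,0,-0.21,0.4],[0.5,-0.88,0,0,0,-0.24,0.4],[0.57,-1,0,0,0,-0.25,0.4],[0.62,-1,0,0,0,-0.25,0.4]],
])

```text
clock: 2.35
eef_pos: [0.5727, -0.077, 0.2381]
orientation: [[-0.352, 0.936, -0.001], [0.936, 0.352, 0.0], [0.0, -0.001, -1.0]]
ft_force: [-0.1, 0.8, -0.5]
width: 0.0357
gripper_force: 0.0
```

servo_tool([
  [[0.02,-0.1,0,0,0,0,0.4],[0.05,-0.2,0,0,0,0,0.4],[0.05,-0.28,0,0,0,0,0.4],[0.05,-0.28,-0.1,0,0,0,0.4],[0.05,-0.28,-0.2,0,0,0,0.4],[0.05,-0.28,-0.3,0,0,0,0.4],[0.05,-0.28,-0.32,0,0,0,0.4],[0.05,-0.28,-0.32,0,0,0,0.4]],
])

```text
clock: 3.35
eef_pos: [0.587, -0.1594, 0.143]
orientation: [[-0.355, 0.935, -0.0], [0.935, 0.355, 0.0], [0.0, -0.0, -1.0]]
ft_force: [0.4, -0.9, 0.8]
width: 0.0353
gripper_force: 0.0
```

```bash
python3 - <<'E'
from station import r
import cv2,numpy as np
a=r.read_camera("scene");b=r.read_camera("side")
cv2.imwrite("pics/d.png",np.hstack([cv2.resize(a[130:310,160:350],(400,380)),cv2.resize(b[120:340,230:460],(400,380))]))
s=r.get_state();print(s["clock"],s["eef_pos"],s["ft_force"],np.round(s["orientation"],3).tolist())
E
```

```text
3.45 [ 0.58779196 -0.15985185  0.1442574 ] [0.51434307 0.91437547 0.0140797 ] [[-0.355, 0.935, 0.002], [0.935, 0.355, -0.001], [-0.002, 0.002, -1.0]]
```

View pics/d.png

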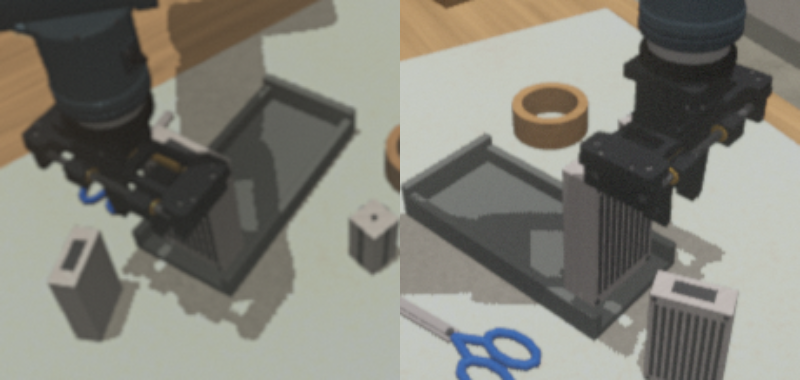

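The gripper stands behind the fin face (left crop (190,200), right crop (650,190)), centred and clear of the look-alike. I'll push slowly along the tray axis.

servo_tool([
  [[-0.012,0.031,0,0,0,0,0.4],[-0.024,0.062,0,0,0,0,0.4],[-0.036,0.094,0,0,0,0,0.4],[-0.04,0.106,0,0,0,0,0.4],[-0.045,0.118,0,0,0,0,0.4],[-0.05,0.131,0,0,0,0,0.4],[-0.055,0.144,0,0,0,0,0.4],[-0.06,0.156,0,0,0,0,0.4]],
])

```text
clock: 4.45
eef_pos: [0.5689, -0.1127, 0.1427]
orientation: [[-0.355, 0.935, 0.0], [0.935, 0.355, 0.0], [0.0, 0.0, -1.0]]
ft_force: [-0.1, 0.7, 1.4]
width: 0.0353
gripper_force: 0.2
```

servo_tool([
  [[-0.006,0.016,0,0,0,0,0.4],[-0.012,0.031,0,0,0,0,0.4],[-0.018,0.047,0,0,0,0,0.4],[-0.024,0.062,0,0,0,0,0.4],[-0.03,0.078,0,0,0,0,0.4],[-0.036,0.094,0,0,0,0,0.4],[-0.036,0.094,0,0,0,0,0.4]],
])

```text
clock: 5.32
eef_pos: [0.558, -0.0842, 0.1427]
orientation: [[-0.355, 0.935, -0.0], [0.935, 0.355, 0.0], [0.0, -0.0, -1.0]]
ft_force: [0.0, 0.3, -0.1]
width: 0.0351
gripper_force: 0.0
```

```bash
python3 - <<'E'
from station import r
import cv2,numpy as np
a=r.read_camera("scene");b=r.read_camera("side")
cv2.imwrite("pics/e.png",np.hstack([cv2.resize(a[130:310,160:350],(400,380)),cv2.resize(b[120:340,230:460],(400,380))]))
s=r.get_state();print(s["clock"],s["eef_pos"],s["ft_force"])
E
```

```text
5.425 [ 0.55816238 -0.08457171  0.1427591 ] [-0.82226293 -0.79833061 -0.39546525]
```

View pics/e.png

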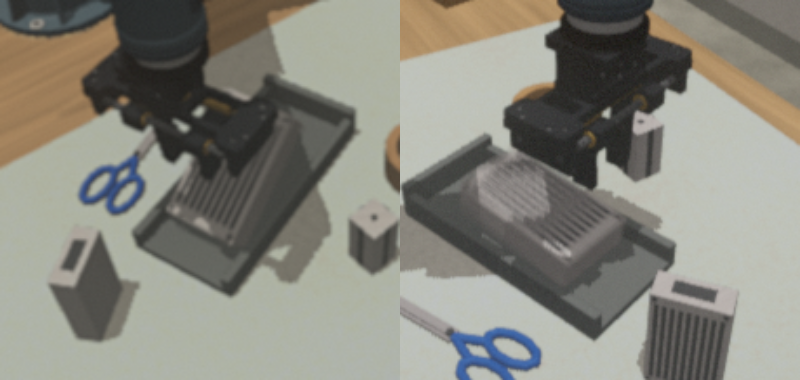

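The housing has fallen flat into the channel with its fins up; its near end is at about (200,225) in the left crop and (590,250) in the right. I'll compute where the near end and the look-alike are before going low.

```bash
python3 - <<'E'
from h import *
np.set_printoptions(precision=4,suppress=True)
t0=np.array([.526,.0016]);u=np.array([-.356,.9345]);w=np.array([.9345,.356])
T=lambda p:(round((p[:2]-t0)@u,4),round((p[:2]-t0)@w,4))
e1=lambda x,y:(x*190/400+159.7,y*180/380+129.7)
e2=lambda x,y:(x*230/400+229.7-230,y*220/380+119.7)
print("near end scene",T(plane("scene",e1(168,207),.052)),T(plane("scene",e1(238,245),.052)))
print("near end side",T(plane("side",e2(553,255),.052)),T(plane("side",e2(625,213),.052)))
for a,b in(((38,460),(525,370)),((88,465),(545,320)),((140,352),(690,355)),((88,345),(670,405))): 
  print("decoy",T(plane("scene",c1(*a),.1)),T(plane("side",c2(*b),.1)))
p=tri(c1(88,405),c2(607,362));print("decoy top centre",p,T(p))
E
```

```text
near end scene (np.float64(-0.1031), np.float64(-0.0438)) (np.float64(-0.107), np.float64(0.0563))
near end side (np.float64(-0.0661), np.float64(-0.0455)) (np.float64(-0.084), np.float64(0.0523))
decoy (np.float64(-0.262), np.float64(-0.0602)) (np.float64(-0.1966), np.float64(-0.0665))
decoy (np.float64(-0.2524), np.float64(-0.0373)) (np.float64(-0.1861), np.float64(-0.0351))
decoy (np.float64(-0.1874), np.float64(-0.0612)) (np.float64(-0.249), np.float64(-0.0111))
decoy (np.float64(-0.1968), np.float64(-0.0873)) (np.float64(-0.2569), np.float64(-0.0425))
decoy top centre [ 0.5595 -0.2316  0.1151] (np.float64(-0.2299), np.float64(-0.0517))
```

servo_tool([
  [[0.02,-0.05,0,0,0,0,0.4],[0.04,-0.1,0,0,0,0,0.4],[0.04,-0.11,0,0,0,0,0.4]],
])

```text
clock: 5.8
eef_pos: [0.5707, -0.1195, 0.1427]
orientation: [[-0.353, 0.936, 0.0], [0.936, 0.353, -0.0], [-0.001, 0.0, -1.0]]
ft_force: [0.0, -0.2, 0.3]
width: 0.0352
gripper_force: 0.0
```

```bash
python3 - <<'E'
from station import r
import cv2,numpy as np
a=r.read_camera("scene");b=r.read_camera("side")
cv2.imwrite("pics/f.png",np.hstack([cv2.resize(a[155:295,205:345],(400,400),interpolation=2),cv2.resize(b[190:330,230:370],(400,400),interpolation=2)]))
s=r.get_state();print(s["clock"],s["eef_pos"],s["ft_force"])
E
```

```text
5.9 [ 0.57007192 -0.11845832  0.14248689] [ 0.21196844 -0.43477567 -0.18781415]
```

View pics/f.png

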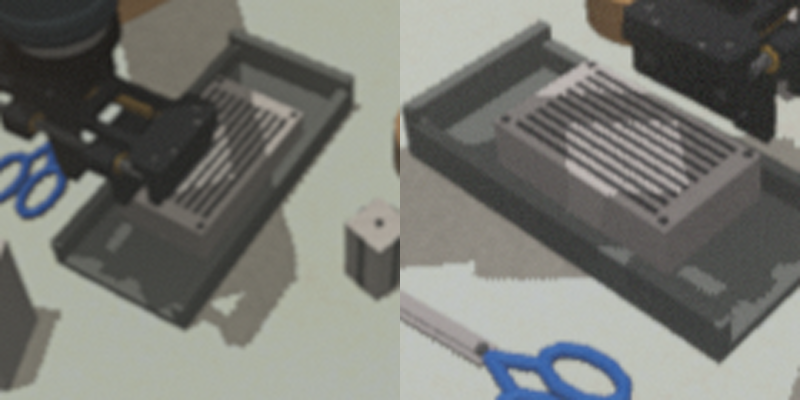

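It lies flat in the channel, fins up. In the side crop (right) the near top edge runs (660,233)–(760,155) and the leading edge (497,125)–(590,62); in the scene crop the near-right corner is about (207,228).

```bash
python3 - <<'E'
from h import *
t0=np.array([.526,.0016]);u=np.array([-.356,.9345]);w=np.array([.9345,.356])
T=lambda p:np.round([(p[:2]-t0)@u,(p[:2]-t0)@w],4)
f2=lambda x,y:((x-400)*.35+229.8,y*.35+189.8)
f1=lambda x,y:(x*.35+204.8,y*.35+154.8)
for q in((660,233),(760,155),(497,125),(590,62)):print(T(plane("side",f2(*q),.052)))
print(T(plane("scene",f1(207,230),.052)),T(plane("scene",f1(303,112),.052)), tri(f1(207,230),f2(760,155))[2],tri(f1(303,112),f2(590,62))[2])
E
```

```text
[-0.0767 -0.0494]
[-0.081  0.046]
[ 0.0747 -0.0431]
[0.0743 0.0485]
[-0.0769  0.0489] [0.0765 0.0527] 0.05003808978019323 0.049082778262598305
```

servo_tool([
  [[0,0,-0.08,0,0,0,0.4],[0,0,-0.16,0,0,0,0.4],[0,0,-0.24,0,0,0,0.4],[0,0,-0.31,0,0,0,0.4],[0,0,-0.35,0,0,0,0.4],[0,0,-0.36,0,0,0,0.4]],
])

```text
clock: 6.65
eef_pos: [0.5697, -0.1173, 0.0341]
orientation: [[-0.355, 0.935, -0.001], [0.935, 0.355, 0.001], [0.001, -0.001, -1.0]]
ft_force: [-0.2, 0.4, 0.3]
width: 0.0356
gripper_force: 0.0
```

servo_tool([
  [[-0.01,0.026,0,0,0,0,0.4],[-0.02,0.052,0,0,0,0,0.4],[-0.03,0.078,0,0,0,0,0.4],[-0.038,0.1,0,0,0,0,0.4],[-0.046,0.12,0,0,0,0,0.4],[-0.053,0.14,0,0,0,0,0.4],[-0.061,0.16,0,0,0,0,0.4],[-0.069,0.18,0,0,0,0,0.4],[-0.076,0.2,0,0,0,0,0.4],[-0.084,0.22,0,0,0,0,0.4],[-0.091,0.24,0,0,0,0,0.4],[-0.091,0.24,0,0,0,0,0.4]],
])

```text
clock: 8.15
eef_pos: [0.5421, -0.0447, 0.0343]
orientation: [[-0.355, 0.935, -0.001], [0.935, 0.355, 0.001], [0.001, -0.001, -1.0]]
ft_force: [-1.3, -0.0, 0.8]
width: 0.0351
gripper_force: 0.0
```

servo_tool([
  [[-0.003,0.008,0,0,0,0,0.4],[-0.006,0.016,0,0,0,0,0.4],[-0.009,0.024,0,0,0,0,0.4],[-0.012,0.031,0,0,0,0,0.4],[-0.012,0.031,0,0,0,0,0.4]],
])

```text
clock: 8.78
eef_pos: [0.539, -0.036, 0.0347]
orientation: [[-0.355, 0.935, -0.0], [0.935, 0.355, 0.0], [0.0, -0.0, -1.0]]
ft_force: [-0.1, 0.1, -0.4]
width: 0.0352
gripper_force: 0.0
```

servo_tool([
  [[-0.002,0.005,0,0,0,0,0.4],[-0.004,0.01,0,0,0,0,0.4],[-0.004,0.01,0,0,0,0,0.4]],
])

```text
clock: 9.15
eef_pos: [0.538, -0.0332, 0.0347]
orientation: [[-0.355, 0.935, -0.0], [0.935, 0.355, 0.0], [0.0, 0.0, -1.0]]
ft_force: [0.0, 0.0, -0.5]
width: 0.0354
gripper_force: 0.2
```

servo_tool([
  [[-0.002,0.005,0,0,0,0,0.4],[-0.004,0.01,0,0,0,0,0.4],[-0.004,0.01,0,0,0,0,0.4]],
])

```text
clock: 9.52
eef_pos: [0.5375, -0.0319, 0.0351]
orientation: [[-0.355, 0.935, 0.002], [0.935, 0.355, -0.003], [-0.003, 0.0, -1.0]]
ft_force: [0.0, -8.5, -2.1]
width: 0.0352
gripper_force: 3.9
```

```bash
python3 - <<'E'
from station import r
import cv2,numpy as np
a=r.read_camera("scene");b=r.read_camera("side")
cv2.imwrite("pics/g.png",np.hstack([cv2.resize(a[155:295,205:345],(400,400),interpolation=2),cv2.resize(b[190:330,220:360],(400,400),interpolation=2)]))
s=r.get_state();print(s["clock"],s["eef_pos"],s["ft_force"])
E
```

```text
9.625 [ 0.53756398 -0.03192824  0.03512393] [ 1.24247754 -7.62883307 -1.27622305]
```

View pics/g.png

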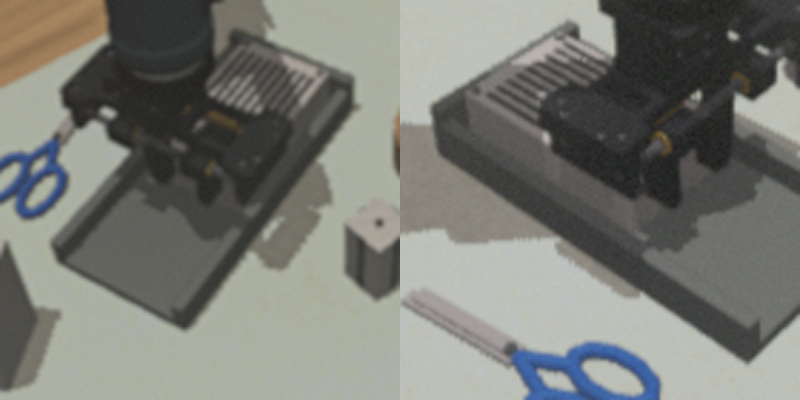

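The leading end has reached the stop (scene crop about (290,60)), and the force has risen to 8 N. I'll press a little more so it squares up, then back off.

servo_tool([
  [[-0.002,0.005,0,0,0,0,0.4],[-0.003,0.008,0,0,0,0,0.4],[-0.003,0.008,0,0,0,0,0.4]],
])

```text
clock: 10.0
eef_pos: [0.5377, -0.0318, 0.0357]
orientation: [[-0.355, 0.935, 0.004], [0.935, 0.355, -0.006], [-0.007, 0.001, -1.0]]
ft_force: [1.4, -17.5, -0.9]
width: 0.0349
gripper_force: 8.2
```

servo_tool([
  [[0.006,-0.016,0,0,0,0,0.4],[0.02,-0.05,0,0,0,0,0.4],[0.04,-0.1,0,0,0,0,0.4],[0.06,-0.16,0,0,0,0,0.4],[0.06,-0.16,0.15,0,0,0,0.4],[0.06,-0.16,0.3,0,0,0,0.4],[0.06,-0.16,0.45,0,0,0,0.4],[0.06,-0.16,0.6,0,0,0,0.4],[0.06,-0.3,0.7,0,0,0,0.4],[0.06,-0.45,0.7,0,0,0,0.4],[0.06,-0.6,0.7,0,0,0,0.4],[0.06,-0.6,0.7,0,0,0,0.4]],
])

```text
clock: 11.5
eef_pos: [0.5536, -0.2118, 0.2446]
orientation: [[-0.351, 0.937, -0.0], [0.937, 0.351, -0.001], [-0.001, -0.0, -1.0]]
ft_force: [0.1, 0.9, 0.2]
width: 0.0353
gripper_force: 0.0
```

```bash
python3 - <<'E'
from station import r
import cv2,numpy as np
a=r.read_camera("scene");b=r.read_camera("side")
cv2.imwrite("pics/i.png",np.hstack([cv2.resize(a[155:295,205:345],(400,400),interpolation=2),cv2.resize(b[190:330,220:360],(400,400),interpolation=2)]))
s=r.get_state();print(s["clock"],s["eef_pos"],s["ft_force"])
E
```

```text
11.6 [ 0.55369042 -0.20864766  0.24441599] [-0.00174291  0.65147919 -0.33135734]
```

View pics/i.png

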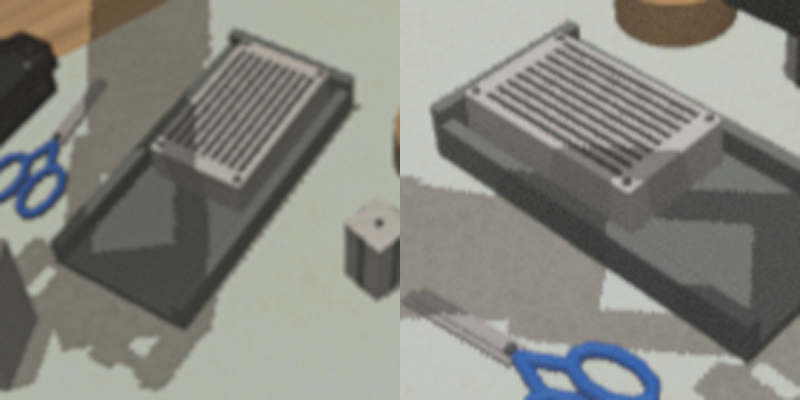

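The housing lies flat with its fins up, square against the stop with no gap visible along (235,38)–(330,75) in the scene crop. The scissors and offcut are where they were, and the gripper is clear.

```bash
python3 -c "
from station import r
print(r.close_job())"
```

```text
the job is handed in; nothing more can be done
None
```

I tipped the housing into the channel and pushed it firmly against the end stop, flat with its fins up. It was never picked up, the other items were left alone, and the job was handed in at about 11.6 s.

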